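# Load the parts basket into the bench washer through its splash flap

### The job

Set the small aluminium parts basket gently down on the washer's infeed deck, between the yellow guides and just in front of the orange sprung flap, with its red-posted handle pointing away from the washer. Then push it by the handle post through the flap until it bears firmly on the sprung buffer hidden inside, which you must feel for because its depth differs each time; do not ram it. Leave the basket bearing on the buffer with the flap shut behind it, and leave everything else on the bench where it is.

Things in the scene. Friction and masses are not known exactly. Their poses are not given: they have to be found in the camera images.
- basket: Loose wash basket, 0.28 to 0.46 kg: open aluminium tray 90 long (its x) x 56 wide (its y) x 30 mm high, dark steel sprockets inside. Origin: centre of its underside; +x is its nose, z up; mass centre 10 to 20 mm behind the origin. From the rear wall a 10 mm square bar, 10 to 20 mm above the underside, runs back to an upright red post. The tray can be gripped across its width from above.
- basket_post (a point): Middle of the top of the basket's red handle post, 16 x 16 mm, which stands from 6 to 54 mm above the tray's underside, 175 mm behind the tray's origin (its x = -175, y = 0). Axes as the basket's.
- infeed: Fixed infeed of the washer. Origin on the bench (z = 0) under the middle of the shut flap; +x points into the washer, z up. Steel deck with its top 40 mm above the bench, from x = -140 mm on, runs on as the tunnel floor. Yellow guides 8 mm high beside it, 66 mm apart (y = +/-33 mm), narrow to 62 mm past the flap.
- deck_spot (a point): Point on the deck's top where the basket's origin goes first, basket +x along the infeed's +x: infeed x = -62, y = 0, z = 40 mm. A tray set here has its nose 17 mm short of the flap.
- washer: Fixed blue washer cabinet, same origin and axes as the infeed. Its mouth frame reaches from x = -6 to +60 mm, top 118 mm above the bench, opening 60 mm high over the deck; behind it the cabinet, about 160 mm high and 240 mm wide, to x = 280 mm, with a hose stub on top to 210 mm.
- buffer_zone (a point): Point on the tunnel floor at infeed x = +125, y = 0, out of sight. A rubber buffer stops the basket with the basket's origin within 20 mm of this along x, different each time. It gives 1 mm per 2 N (14 mm at most), damped 70 N per m/s. Press it with over 4 N for 0.2 s, never over 18 N; sliding friction comes on top. Let go slowly: it pushes the basket back a few mm and stays in touch.
- flap (a joint): Angle of the orange flap, rad: 0 hanging shut, grows as it swings into the washer (to 1.45). 66 mm wide, 52 mm long, hinged 55 mm above the deck at infeed x = 0, sprung shut; the basket opens it with 1 to 4 N. A notch 30 x 30 mm in its lower edge lets it close over the handle bar once the tray's rear is over 46 mm past it.
- spray_can: Loose bystander: spray can, 56 mm across, 190 mm high, green label. Origin: centre of its base.
- oil_bottle: Loose bystander: grey oil bottle, 70 mm across, 210 mm high. Origin: centre of its base.
- grease_tub: Loose bystander: tub with green cap, 70 mm across, 60 mm high. Origin: centre of its base.
- parts_cup: Loose bystander: white open cup, 80 mm across, 50 mm high. Origin: centre of its base.
- wrench: Loose bystander: steel wrench lying on the bench. Origin: underside of its middle.
- screwdriver: Loose bystander: screwdriver with red handle lying on the bench. Origin: underside of its middle.
- sprocket: Loose bystander: dark steel ring, 80 mm across, 8 mm thick, lying flat. Origin: centre of its underside.
Mind the look-alikes: they are no part of the job. Leave any pink look-alike of the basket alone.

How it is judged (in metres and radians):
On the way, in this order (a step that is already met when the one before it is completed fails the run):
1. the basket has been set on the deck between the guides, upright, nose towards the flap and still in front of it (x of basket in the frame of infeed between -0.105 and -0.044 m and y of basket in the frame of infeed between -0.008 and 0.008 m and z of basket in the frame of infeed between 0.036 and 0.044 m and angle between the x axis of basket and the x axis of infeed, either way round below 0.2 rad and angle between basket's own z axis and vertical below 0.1 rad and contact force between basket and infeed above 0.5 N), for 0.2 s.
2. the basket is inside and presses on the hidden buffer with over 4 N (x of basket in the frame of infeed above 0.095 m and contact force between basket and washer above 4 N), for 0.2 s.
At the end, for the whole second after the job is handed in: The basket stands upright (within 0.1 rad) on the tunnel floor, its origin more than 95 mm past the flap and within 8 mm of the middle, still bearing on the hidden buffer (over 0.15 N), at rest (under 10 mm/s), and the flap has closed behind it (under 0.1 rad) (value of joint flap below 0.1 rad and x of basket in the frame of infeed above 0.095 m and y of basket in the frame of infeed between -0.008 and 0.008 m and z of basket in the frame of infeed below 0.045 m and angle between basket's own z axis and vertical below 0.1 rad and contact force between basket and washer above 0.15 N and linear speed of basket below 0.01 m/s); the robot touches nothing.
It fails at once if the basket presses on the buffer or cabinet with over 18 N (contact force between basket and washer above 18 N).
It fails at once if the basket is slammed or pressed on the infeed with over 60 N (contact force between basket and infeed above 60 N).
It fails at once if a bystander on the bench is moved over 25 mm (distance of any of spray_can, oil_bottle, grease_tub, parts_cup, wrench, screwdriver, sprocket from where it was at the start of the episode above 0.025 m).
It also fails if it takes over 66 s, if anything falls off the work surface, if the arm or the gripper's body presses on something with over 40 N, if the wrist force passes 120 N, or if a joint passes its speed limit or range.

### The arm

A 6-joint arm with a two-finger parallel gripper is mounted at the origin on the work surface. World frame = base frame: x ahead of the robot, y to its left, z up, the work surface at z = 0. Lengths are in mm, angles in rad, forces in N, time in s.
With the tool pointing down it reaches from about 400 to 925 mm from the base axis. Payload 12.5 kg.
Tool frame: the origin (TCP) lies midway between the tips of the shut fingers; the grasp point (between the pads) lies 19 mm behind it; z points along the fingers, y is the line along which they close (so a half turn about z gives the same grasp; the last joint's range is limited). The gripper opens to 95 mm and grips with 3 to 60 N. Pads are 20 mm wide; open, the fingers measure 119 mm over their backs; the gripper's body (75 mm by 180 mm) begins 59 mm behind the grasp point.
Start: joints at [1.036, 0.491, 1.559, -0, 1.092, -0.106], TCP at [259.849, 568.441, 214.661] pointing down, gripper open.
Joint ranges: [-3.1, 3.1], [-0.84, 2.19], [0.05, 2.79], [-1.13, 4.28], [0.06, 2.93], [-2.69, 2.69]. Speed limits (rad/s): [2.22, 2.22, 2.79, 3.14, 3.14, 3.14].

### API

Orientations are given as [roll, pitch, yaw] about the fixed x, y, z axes, in that order (R = Rz(yaw) Ry(pitch) Rx(roll)).
In Python, from cell import state, read_camera, camera_info, env gives the robot as it stands.
- The arm moves only by the tool move_arm, never from a script. Its argument "commands" is a list of rows, each a list of 3 entries, a list of its own where there are three numbers: the shift along the world's x, y, z in cm, then the turn, a rotation vector about the world's x, y, z in degrees, then the opening, from 0 (shut) to 1 (fully open). A call has 1 to 10 rows; each row shifts and turns the commanded pose from where the row before left it; what a row does not reach is not made up. A row lasts 1/10 s, in which the tool goes at most 50 mm and 8.59 degrees, less where a joint would pass 70% of its speed; a pose out of reach is approached as far as the arm can. A call with a gripper value outside its range is refused whole. The fingers move at their own pace and stop on an object; the grip force is fixed at half the most. Time passes only in rows, so rows that do not move let the fingers close. It gives the time, the measured TCP pose, the force, the opening and the grip force at its end, in the units of the state.
- state(): the state, without advancing time (a new reading comes with each control period).
- read_camera(name): name is "scene" or "side" or "wrist"; returns the picture (400x640x3 uint8, blue, green, red); there is no depth.
- camera_info(name): a dict with "K" (3x3 intrinsics, pixels), "cam_to_world" (4x4, takes a point from camera to world coordinates). Camera axes: x right, y down, z forward; pixel columns grow to the right and rows downward; lengths in mm; the calibration is good to about 2 mm. A picture is of the moment at which its call begins: read the wrist's pose just before it. camera_info takes no time and is no camera call; for the wrist camera it gives the pose at the moment of the call.
- env.job_done(): hands the job in; it is judged then, once.
The state is a dict: "t": time; "joints": joint angles; "qvel": joint speeds; "tau": joint torques, N m; "eef_pos": TCP position; "tcp_rot": TCP orientation; "ft_force": force on the tool from outside, world axes, zero at the start; "moment": the same for the moment, N m; "opening": opening from 0.0 (shut) to 1.0 (fully open); "grip_force": force on a finger pad.
Only numpy, scipy, OpenCV 4.12 (cv2) and the standard library are available. Lean on these libraries where they do the work, as an engineer would, in place of code of your own. Each camera call takes 0.05 s, during which the arm holds its last target. There are 200 camera calls.

## Working session

There is one attempt and no reset: what is moved stays moved. The work goes in short steps, Python scripts to look and compute and a tool call to move; the robot and the scene stay as the last step left them, time stands still between calls to the robot, and variables do not carry over. Pictures are saved under pics/ and viewed, at most 10 in all, crops included, and the job is handed in when it is done.

Besides the shell and the picture viewer there is one more tool, called after "Emit:" by a JSON object that holds its "op" and its "data", one argument or row to a line. move_arm: Moves the arm, as the interface text tells. Its arguments: {"type":"object","properties":{"commands":{"type":"array"}},"required":["commands"]}

```bash
mkdir -p pics; ls
python3 - <<'E'
from cell import *
import cv2,numpy as np
s=state();print(s)
for n in("scene","side","wrist"):
    i=camera_info(n);im=read_camera(n);cv2.imwrite(f"pics/{n}0.png",im);print(n,np.round(i["K"],1).tolist(),np.round(i["cam_to_world"],3).tolist())
E
```

```text
pics
{'t': 0.0, 'joints': array([ 1.03640176e+00,  4.91556050e-01,  1.55946424e+00, -6.73119945e-06,
        1.09169079e+00, -1.05602717e-01]), 'qvel': array([-0.00072887, -0.00052354, -0.00039455, -0.00048326, -0.00024319,
        0.00084855]), 'tau': array([ 7.50951349e-04, -6.12648225e+01, -2.58183002e+01,  6.92303781e-02,
        4.81768115e-02, -1.09790490e-04]), 'eef_pos': array([259.71246878, 568.21041161, 214.05883578]), 'tcp_rot': array([-3.14047983e+00, -1.11953111e-04,  2.71280385e+00]), 'ft_force': array([ 0.00102384, -0.49194589,  0.25167408]), 'moment': array([0.01056301, 0.02354289, 0.02708104]), 'grip_force': 0.0, 'opening': 1.0017988586519633}
scene [[482.9, 0.0, 324.3], [0.0, 482.9, 198.2], [0.0, 0.0, 1.0]] [[0.188, 0.816, -0.546, 1320.142], [0.982, -0.151, 0.112, -174.759], [0.008, -0.557, -0.83, 1327.938], [0.0, 0.0, 0.0, 1.0]]
side [[395.5, 0.0, 328.8], [0.0, 395.5, 195.2], [0.0, 0.0, 1.0]] [[0.725, 0.382, -0.573, 1308.071], [0.689, -0.407, 0.6, -872.346], [-0.004, -0.83, -0.558, 891.853], [0.0, 0.0, 0.0, 1.0]]
wrist [[351.2, 0.0, 320.3], [0.0, 351.2, 194.0], [0.0, 0.0, 1.0]] [[0.415, 0.871, 0.262, 186.774], [0.91, -0.397, -0.12, 602.213], [-0.001, 0.288, -0.958, 383.177], [0.0, 0.0, 0.0, 1.0]]
```

View pics/scene0.png

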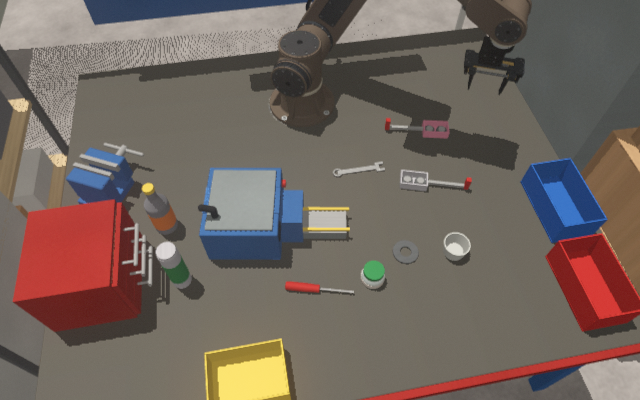

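View pics/side0.png

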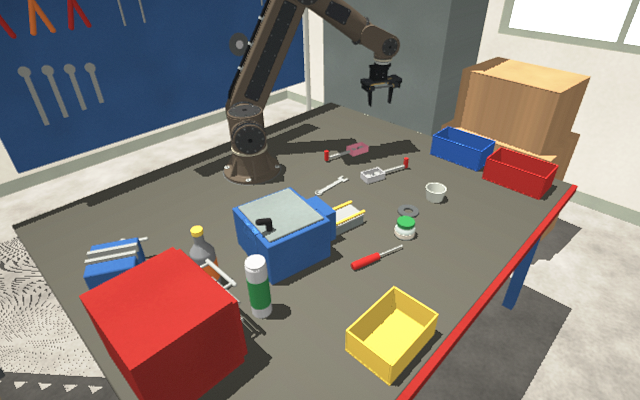

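The scene view shows the basket (tray at about 414,180) with its red post at (468,183). The pink look-alike is at (435,129). The infeed with its yellow guides is at (327,222), and the washer is to its left, so its +x points along world −y. The basket's nose already points roughly that way.

```bash
cat > h.py <<'E'
from cell import *
import cv2,numpy as np
def ray(n,uv,z,info=None):
    i=info or camera_info(n);T=i["cam_to_world"];uv=np.atleast_2d(np.float64(uv))
    d=np.c_[uv,np.ones(len(uv))]@np.linalg.inv(i["K"]).T@T[:3,:3].T
    return T[:3,3]+d*((z-T[2,3])/d[:,2])[:,None]
def blobs(im,lo,hi,roi,amin=8):
    h=cv2.cvtColor(im,cv2.COLOR_BGR2HSV);m=cv2.inRange(h,lo,hi)
    k=np.zeros_like(m);x0,y0,x1,y1=roi;k[y0:y1,x0:x1]=m[y0:y1,x0:x1]
    c,_=cv2.findContours(k,cv2.RETR_EXTERNAL,cv2.CHAIN_APPROX_NONE)
    return [x for x in c if cv2.contourArea(x)>=amin]
E
python3 - <<'E'
from h import *
im=cv2.imread("pics/scene0.png")
for c in blobs(im,(0,120,80),(8,255,255),(455,165,485,200),3): print("post",cv2.boundingRect(c),ray("scene",c[:,0].mean(0),40).round())
for c in blobs(im,(20,100,80),(35,255,255),(295,195,360,250),3):
    r=cv2.minAreaRect(c);print("guide",r);print(ray("scene",cv2.boxPoints(r),48).round())
for c in blobs(im,(0,0,110),(180,60,255),(395,165,432,195),30):
    r=cv2.minAreaRect(c);print("tray",r,ray("scene",r[0],25).round())
print(ray("scene",[[414,180],[468,182]],30).round())
cv2.imwrite("pics/crop.png",cv2.resize(im[110:300,270:490],None,fx=3,fy=3))
E
```

```text
post (464, 177, 8, 13) [[500. 472.  40.]]
guide ((326.0, 229.0), (4.0, 46.0), 90.0)
[[571. -87.  48.]
 [597.  52.  48.]
 [611.  49.  48.]
 [585. -89.  48.]]
guide ((326.0, 208.5), (3.0, 46.0), 90.0)
[[499. -75.  48.]
 [526.  67.  48.]
 [537.  65.  48.]
 [510. -77.  48.]]
tray ((413.0, 179.5), (29.0, 36.0), 90.0) [[444. 306.  25.]]
[[450. 307.  30.]
 [490. 481.  30.]]
```

View pics/crop.png

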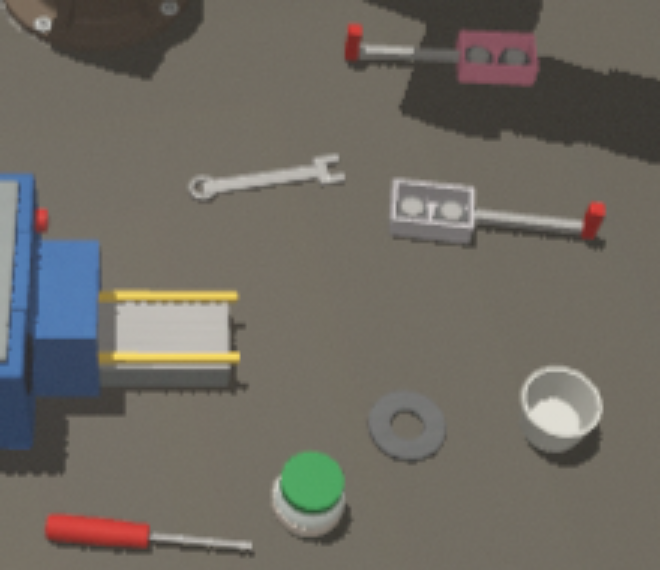

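The crop confirms that the basket and infeed are nearly aligned. The tray is near (447,306) mm and the deck end near (566,58). I'll move above the basket and turn the tool.

Emit:
{"op": "move_arm", "data": {
  "commands": [
    [[1.9, -2.4, 0], [0, 0, -8], 1],
    [[1.9, -2.4, 0], [0, 0, -8], 1],
    [[1.9, -2.4, 0], [0, 0, -8], 1],
    [[1.9, -2.4, 0], [0, 0, -8], 1],
    [[1.9, -2.4, 0], [0, 0, -8], 1],
    [[1.9, -2.4, 0], [0, 0, -8], 1],
    [[1.9, -2.4, 0], [0, 0, -8], 1],
    [[1.9, -2.4, 0], [0, 0, -8], 1],
    [[1.9, -2.4, 0], [0, 0, -8], 1],
    [[1.9, -2.4, 0], [0, 0, -8], 1]
  ]
}}

```text
t: 1.15
eef_pos: [450.4, 327.3, 214.5]
tcp_rot: [-3.141, 0.0, 1.311]
ft_force: [0.9, -0.1, -0.5]
opening: 0.997
grip_force: 0.0
```

Emit:
{"op": "move_arm", "data": {
  "commands": [
    [[0, 0, 0], [0, 0, 0], 1],
    [[0, 0, 0], [0, 0, 0], 1]
  ]
}}

```text
t: 1.35
eef_pos: [449.9, 328.1, 214.5]
tcp_rot: [-3.141, 0.0, 1.317]
ft_force: [0.1, -0.4, 0.0]
opening: 1.001
grip_force: 0.0
```

Run:
```python
from h import *
s=state();print(s["eef_pos"],s["tcp_rot"],s["t"],s["ft_force"])
i=camera_info("wrist");im=read_camera("wrist");cv2.imwrite("pics/w1.png",im)
np.savez("w1.npz",K=i["K"],cam_to_world=i["cam_to_world"]);print(i["cam_to_world"].round(2))
```

```text
[449.92528152 328.14496682 214.48899329] [-3.14125429e+00  2.24450108e-04  1.31699993e+00] 1.35 [ 0.05697657 -0.41095512  0.0292319 ]
[[ 9.7000e-01 -2.4000e-01 -7.0000e-02  4.7175e+02]
 [-2.5000e-01 -9.3000e-01 -2.8000e-01  4.0711e+02]
 [-0.0000e+00  2.9000e-01 -9.6000e-01  3.8352e+02]
 [ 0.0000e+00  0.0000e+00  0.0000e+00  1.0000e+00]]
```

View pics/w1.png

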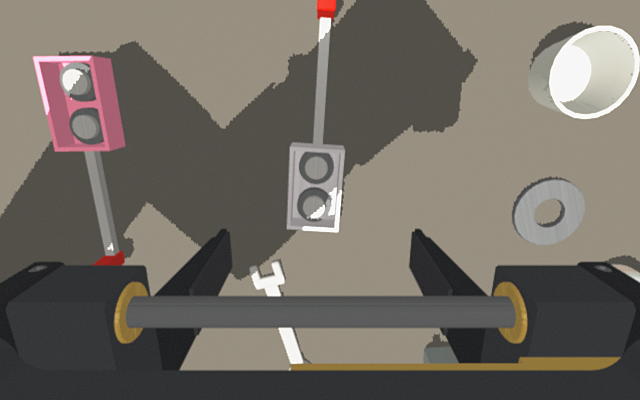

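The wrist view shows the tray rim with corners at about (291,144), (344,146), (339,232) and (289,229). The bar runs up to the post at (326,10), and the wrench lies below it, between the fingers.

Run:
```python
from h import *
i=dict(np.load("w1.npz"))
p=ray(0,[[291,144],[344,146],[339,232],[289,229]],30,i);print(p.round(1))
c=p.mean(0);h=(p[2]+p[3]-p[0]-p[1])[:2];print(c,np.degrees(np.arctan2(h[1],h[0])))
for a,b in((0,1),(1,2),(2,3),(3,0)):print(np.linalg.norm(p[a]-p[b]))
b=ray(0,[[325,20],[319,143]],20,i);d=(b[1]-b[0]);print("bar",b,np.degrees(np.arctan2(d[1],d[0])))
# infeed from scene & side
for n in("scene","side"):
    im=cv2.imread(f"pics/{n}0.png");roi=(295,195,360,250) if n=="scene" else (325,190,375,240)
    for q in blobs(im,(20,100,80),(35,255,255),roi,3):
        vx,vy,x,y=cv2.fitLine(q,cv2.DIST_L2,0,0,.01,.01).ravel();t=(q[:,0]-[x,y])@[vx,vy]
        e=np.array([[x+vx*k,y+vy*k] for k in(t.min(),t.max())]);r=ray(n,e,48);d=r[1]-r[0]
        print(n,e.round(),r.round(1).tolist(),np.degrees(np.arctan2(d[1],d[0])))
```

```text
[[429.5 362.4  30. ]
 [480.7 347.   30. ]
 [453.7 257.2  30. ]
 [402.1 274.2  30. ]]
[441.49821086 310.19219521  30.        ] -106.97419490861509
53.507864542318735
93.82104398350455
54.36314409518226
92.37649281766366
bar [[491.22081897 465.49285324  20.        ]
 [456.62498278 354.85684423  20.        ]] -107.36444302857818
scene [[303. 229.]
 [349. 229.]] [[578.2, -88.3, 48.0], [603.7, 50.2, 48.0]] 79.5573242189569
scene [[303. 208.]
 [349. 208.]] [[504.1, -76.0, 48.0], [530.3, 66.4, 48.0]] 79.55452149157253
side [[335. 224.]
 [365. 210.]] [[580.0, -78.3, 48.0], [602.3, 52.9, 48.0]] 80.3668209188833
side [[333. 208.]
 [351. 201.]] [[512.2, -17.2, 48.0], [529.0, 64.6, 48.0]] 78.43016073936067
```

Emit:
{"op": "move_arm", "data": {
  "commands": [
    [[-0.5, -0.65, -3], [0, 0, -2.7], 1],
    [[0, 0, -3], [0, 0, 0], 1],
    [[0, 0, -3], [0, 0, 0], 1],
    [[0, 0, -3], [0, 0, 0], 1],
    [[0, 0, -3], [0, 0, 0], 1],
    [[0, 0, -2], [0, 0, 0], 1],
    [[0, 0, -1.5], [0, 0, 0], 1],
    [[0, 0, -1], [0, 0, 0], 1],
    [[0, 0, -0.5], [0, 0, 0], 1],
    [[0, 0, 0], [0, 0, 0], 1]
  ]
}}

```text
t: 2.4
eef_pos: [444.5, 322.3, 14.4]
tcp_rot: [-3.141, 0.0, 1.271]
ft_force: [0.6, 1.1, -0.9]
opening: 0.999
grip_force: 0.0
```

Emit:
{"op": "move_arm", "data": {
  "commands": [
    [[0, 0, 0], [0, 0, 0], 0.45],
    [[0, 0, 0], [0, 0, 0], 0.45],
    [[0, 0, 0], [0, 0, 0], 0.45],
    [[0, 0, 0], [0, 0, 0], 0.45],
    [[0, 0, 0], [0, 0, 0], 0.45],
    [[0, 0, 0], [0, 0, 0], 0.45],
    [[0, 0, 0], [0, 0, 0], 0.45],
    [[0, 0, 0], [0, 0, 0], 0.45],
    [[0, 0, 0], [0, 0, 0], 0.45]
  ]
}}

```text
t: 3.3
eef_pos: [444.5, 321.9, 14.8]
tcp_rot: [-3.141, 0.0, 1.269]
ft_force: [-3.7, 0.9, 5.5]
opening: 0.586
grip_force: 29.9
```

Emit:
{"op": "move_arm", "data": {
  "commands": [
    [[0, 0, 1], [0, 0, 0], 0.45],
    [[0, 0, 3], [0, 0, 0], 0.45],
    [[0, 0, 4], [0, 0, 0], 0.45],
    [[0, 0, 4], [0, 0, 0], 0.45],
    [[0, 0, 2], [0, 0, 0], 0.45],
    [[0, 0, 0], [0, 0, 0], 0.45]
  ]
}}

```text
t: 3.9
eef_pos: [445.9, 322.4, 157.6]
tcp_rot: [3.138, -0.004, 1.269]
ft_force: [0.2, -0.3, -5.0]
opening: 0.59
grip_force: 29.9
```

Emit:
{"op": "move_arm", "data": {
  "commands": [
    [[0.5, -1.4, 0], [0, 0, 0.7], 0.45],
    [[1.1, -3.1, 0], [0, 0, 0.7], 0.45],
    [[1.2, -3.6, 0], [0, 0, 0.7], 0.45],
    [[1.2, -3.6, 0], [0, 0, 0.7], 0.45],
    [[1.2, -3.6, 0], [0, 0, 0.7], 0.45],
    [[1.2, -3.6, 0], [0, 0, 0.7], 0.45],
    [[1.2, -3.6, 0], [0, 0, 0.7], 0.45],
    [[1.2, -3.6, 0], [0, 0, 0.7], 0.45],
    [[1.2, -3.6, 0], [0, 0, 0.7], 0.45],
    [[1.0, -3.1, 0], [0, 0, 0.5], 0.45]
  ]
}}

```text
t: 4.9
eef_pos: [554.7, -8.0, 153.0]
tcp_rot: [-3.14, 0.0, 1.388]
ft_force: [-0.4, -0.3, -4.7]
opening: 0.589
grip_force: 29.9
```

Emit:
{"op": "move_arm", "data": {
  "commands": [
    [[0, 0, 0], [0, 0, 0], 0.45],
    [[0, 0, 0], [0, 0, 0], 0.45],
    [[0, 0, 0], [0, 0, 0], 0.45]
  ]
}}

```text
t: 5.2
eef_pos: [554.2, -5.5, 153.7]
tcp_rot: [-3.14, 0.0, 1.388]
ft_force: [0.1, 1.0, -4.1]
opening: 0.588
grip_force: 29.9
```

Run:
```python
from h import *
s=state();print(s["eef_pos"],s["tcp_rot"],s["t"],s["ft_force"])
i=camera_info("wrist");im=read_camera("wrist");cv2.imwrite("pics/w2.png",im)
np.savez("w2.npz",K=i["K"],cam_to_world=i["cam_to_world"])
```

```text
[554.1762581   -5.51229824 153.69772939] [-3.13985845e+00  6.41289223e-05  1.38837071e+00] 5.2 [ 0.10800724  1.04213581 -4.10475682]
```

View pics/w2.png

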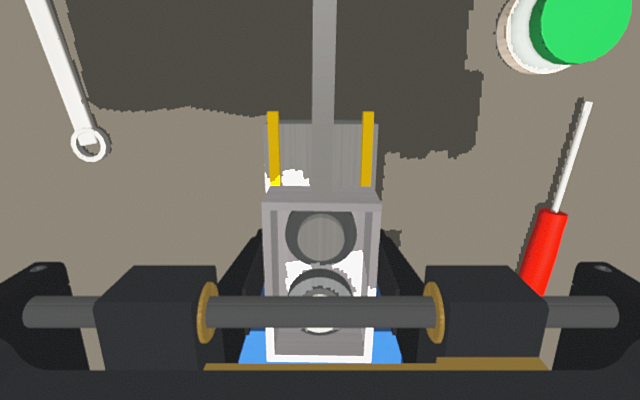

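The wrist view shows the held tray (rear rim corners about (262,202) and (380,202), nose at y≈360) over the deck. The guides run (273,111)→(276,185) and (368,111)→(367,185).

Run:
```python
from h import *
i=dict(np.load("w2.npz"));im=cv2.imread("pics/w2.png")
L=[]
for q in sorted(blobs(im,(18,150,80),(35,255,255),(255,100,390,185),50),key=lambda q:q[:,0,0].mean()):
    x,y,w,h=cv2.boundingRect(q);print(x,y,w,h)
    pts=q[:,0];f=lambda a:pts[abs(pts[:,1]-a)<3][:,0].mean()
    e=ray(0,[[f(y+4),y],[f(y+h-5),y+h-1]],48,i);L.append(e);d=e[1]-e[0];print(e.round(1).tolist(),np.degrees(np.arctan2(d[1],d[0])))
end=(L[0][0]+L[1][0])/2;d=sum((l[1]-l[0]) for l in L);a=np.degrees(np.arctan2(d[1],d[0]));print("end",end,"heading",a,"width",np.linalg.norm(L[0][0]-L[1][0]))
p=ray(0,[[262,202],[380,202],[371,361],[269,361]],169,i);c=p.mean(0);h=p[2]+p[3]-p[0]-p[1]
print("tray",p.round(1).tolist(),c,np.degrees(np.arctan2(h[1],h[0])))
b=ray(0,[[324,3],[323,110]],159,i);hb=b[1]-b[0];print("bar",np.degrees(np.arctan2(hb[1],hb[0])))
u=np.array([np.cos(np.radians(-100.3)),np.sin(np.radians(-100.3))])
print("spot",end[:2]+78*u)
```

```text
267 111 14 74
[[531.1, 65.0, 48.0], [520.5, 8.3, 48.0]] -100.6605749790242
360 111 14 74
[[602.6, 51.9, 48.0], [592.2, -4.8, 48.0]] -100.36838689905275
end [566.84922876  58.432116    48.        ] heading -100.51452024442965 width 72.61433789867559
tray [[534.8, 30.2, 169.0], [588.2, 20.4, 169.0], [571.6, -67.2, 169.0], [518.1, -57.5, 169.0]] [553.1730466  -18.49586021 169.        ] -100.734300358385
bar -100.84716714809741
spot [552.90265598 -18.31091696]
```

Emit:
{"op": "move_arm", "data": {
  "commands": [
    [[0, 0, -2], [0, 0, 0.2], 0.45],
    [[0, 0, -2.5], [0, 0, 0], 0.45],
    [[0, 0, -2.5], [0, 0, 0], 0.45],
    [[0, 0, -1.5], [0, 0, 0], 0.45],
    [[0, 0, -0.6], [0, 0, 0], 0.45],
    [[0, 0, -0.2], [0, 0, 0], 0.45],
    [[0, 0, -0.1], [0, 0, 0], 0.45],
    [[0, 0, -0.1], [0, 0, 0], 0.45],
    [[0, 0, -0.1], [0, 0, 0], 0.45],
    [[0, 0, 0], [0, 0, 0], 0.45]
  ]
}}

```text
t: 6.25
eef_pos: [555.0, -6.1, 59.0]
tcp_rot: [3.141, 0.0, 1.392]
ft_force: [-0.4, 0.4, -4.5]
opening: 0.588
grip_force: 29.9
```

Emit:
{"op": "move_arm", "data": {
  "commands": [
    [[0, 0, -0.1], [0, 0, 0], 0.45],
    [[0, 0, -0.1], [0, 0, 0], 0.45],
    [[0, 0, 0], [0, 0, 0], 0.45]
  ]
}}

```text
t: 6.55
eef_pos: [554.8, -6.1, 56.6]
tcp_rot: [-3.142, 0.0, 1.392]
ft_force: [-0.3, 0.4, -4.2]
opening: 0.587
grip_force: 29.9
```

Emit:
{"op": "move_arm", "data": {
  "commands": [
    [[0, 0, -0.05], [0, 0, 0], 0.45],
    [[0, 0, -0.05], [0, 0, 0], 0.45],
    [[0, 0, -0.05], [0, 0, 0], 0.45],
    [[0, 0, 0], [0, 0, 0], 0.45]
  ]
}}

```text
t: 6.95
eef_pos: [554.8, -6.1, 55.1]
tcp_rot: [-3.142, 0.0, 1.392]
ft_force: [0.6, 0.3, -4.4]
opening: 0.588
grip_force: 29.9
```

Emit:
{"op": "move_arm", "data": {
  "commands": [
    [[0, 0, -0.05], [0, 0, 0], 0.45],
    [[0, 0, -0.05], [0, 0, 0], 0.45],
    [[0, 0, 0], [0, 0, 0], 0.45]
  ]
}}

```text
t: 7.25
eef_pos: [554.9, -6.1, 54.8]
tcp_rot: [3.141, 0.0, 1.392]
ft_force: [-2.2, 1.0, 5.9]
opening: 0.588
grip_force: 29.9
```

Emit:
{"op": "move_arm", "data": {
  "commands": [
    [[0, 0, 0], [0, 0, 0], 0.7],
    [[0, 0, 0], [0, 0, 0], 0.9],
    [[0, 0, 0], [0, 0, 0], 1],
    [[0, 0, 0], [0, 0, 0], 1],
    [[0, 0, 0], [0, 0, 0], 1],
    [[0, 0, 1], [0, 0, 0], 1],
    [[0, 0, 3], [0, 0, 0], 1],
    [[0, 0, 4], [0, 0, 0], 1],
    [[0, 0, 4], [0, 0, 0], 1],
    [[0, 0, 2], [0, 0, 0], 1]
  ]
}}

```text
t: 8.25
eef_pos: [555.5, -6.1, 198.2]
tcp_rot: [3.137, -0.0, 1.392]
ft_force: [-0.2, -0.5, -0.4]
opening: 0.999
grip_force: 0.0
```

Run:
```python
from h import *
s=state();print(s["eef_pos"],s["tcp_rot"],s["t"],s["ft_force"])
i=camera_info("wrist");im=read_camera("wrist");cv2.imwrite("pics/w3.png",im)
np.savez("w3.npz",K=i["K"],cam_to_world=i["cam_to_world"])
```

```text
[555.54786186  -6.10161808 198.21826034] [ 3.13713503e+00 -2.24298579e-04  1.39167743e+00] 8.25 [-0.15789794 -0.49104403 -0.39584633]
```

View pics/w3.png

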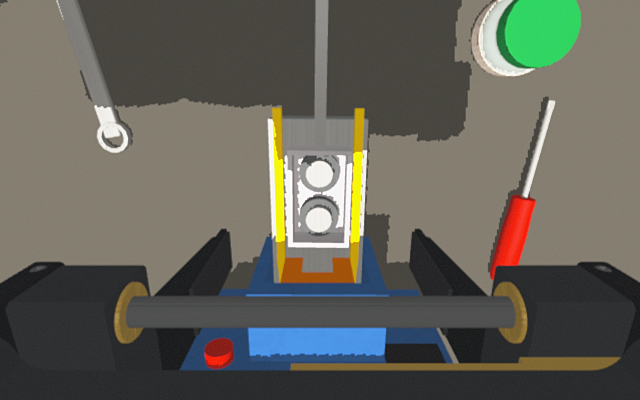

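The basket sits between the guides with its nose short of the orange flap (pixel y 247, flap 260–280). Next I'll grip the red post from above, with the gripper half open to stay clear of the tub.

Emit:
{"op": "move_arm", "data": {
  "commands": [
    [[0.4, 2, 0], [0, 0, 0], 0.5],
    [[0.5, 3, 0], [0, 0, 0], 0.5],
    [[0.6, 3, 0], [0, 0, 0], 0.5],
    [[0.6, 3, 0], [0, 0, 0], 0.5],
    [[0.6, 3, 0], [0, 0, 0], 0.5],
    [[0.2, 2, 0], [0, 0, 0], 0.5],
    [[0, 0, -3], [0, 0, 0], 0.5],
    [[0, 0, -3], [0, 0, 0], 0.5],
    [[0, 0, 0], [0, 0, 0], 0.5],
    [[0, 0, 0], [0, 0, 0], 0.5]
  ]
}}

```text
t: 9.3
eef_pos: [584.0, 153.9, 134.7]
tcp_rot: [-3.141, 0.0, 1.392]
ft_force: [0.1, -0.4, 0.2]
opening: 0.5
grip_force: 0.0
```

Run:
```python
from h import *
s=state();print(s["eef_pos"],s["tcp_rot"],s["t"],s["ft_force"],s["opening"])
i=camera_info("wrist");im=read_camera("wrist");cv2.imwrite("pics/w4.png",im)
for q in blobs(im,(0,120,80),(8,255,255),(200,80,440,400),30):print("wrist red",cv2.boundingRect(q),ray(0,q[:,0].mean(0),94,i).round(1))
```

```text
[583.95656141 153.92257762 134.69761051] [-3.14120980e+00  1.30335517e-04  1.39150941e+00] 9.3 [ 0.08980488 -0.37017513  0.16796415] 0.5003674599096174
wrist red (312, 192, 25, 43) [[588.4 159.   94. ]]
```

View pics/w4.png

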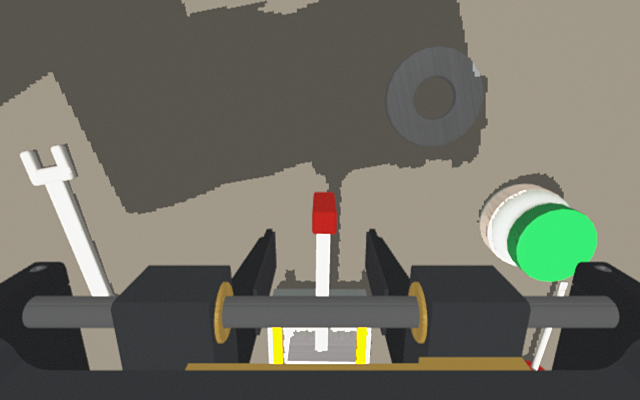

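The wrist view shows the red post at (312–337, 192–235), centred between the fingers. Its top face is the lower part, at about (325,220), and the green tub is clear on the right.

Run:
```python
from h import *
print(ray("wrist",[[325,206],[325,220],[325,234]],94).round(1).tolist())
im=cv2.imread("pics/w4.png");print(im[192:238:3,324].tolist())
```

```text
[[590.5, 163.5, 94.0], [588.8, 154.1, 94.0], [587.1, 144.6, 94.0]]
[[70, 79, 164], [32, 38, 165], [27, 37, 164], [31, 38, 165], [33, 37, 164], [28, 33, 163], [33, 40, 164], [31, 39, 192], [35, 38, 195], [36, 41, 195], [29, 38, 194], [28, 34, 192], [34, 38, 195], [29, 36, 191], [245, 253, 247], [246, 247, 247]]
```

Emit:
{"op": "move_arm", "data": {
  "commands": [
    [[0.4, -0.1, -1], [0, 0, -0.6], 0.5],
    [[0, 0, -2.3], [0, 0, 0], 0.5],
    [[0, 0, -2.5], [0, 0, 0], 0.5],
    [[0, 0, -1.5], [0, 0, 0], 0.5],
    [[0, 0, 0], [0, 0, 0], 0.5],
    [[0, 0, 0], [0, 0, 0], 0.3],
    [[0, 0, 0], [0, 0, 0], 0.2],
    [[0, 0, 0], [0, 0, 0], 0.1],
    [[0, 0, 0], [0, 0, 0], 0.1],
    [[0, 0, 0], [0, 0, 0], 0.1]
  ]
}}

```text
t: 10.35
eef_pos: [587.9, 153.0, 61.6]
tcp_rot: [3.141, -0.0, 1.381]
ft_force: [-2.2, 1.5, 1.3]
opening: 0.168
grip_force: 30.0
```

Emit:
{"op": "move_arm", "data": {
  "commands": [
    [[0, 0, 0], [0, 0, 0], 0.1],
    [[0, 0, 0], [0, 0, 0], 0.1],
    [[0, 0, 0], [0, 0, 0], 0.1]
  ]
}}

```text
t: 10.65
eef_pos: [587.8, 153.1, 61.3]
tcp_rot: [3.141, -0.0, 1.381]
ft_force: [-0.7, 2.1, 3.3]
opening: 0.165
grip_force: 30.0
```

Emit:
{"op": "move_arm", "data": {
  "commands": [
    [[-0.15, -0.5, 0], [0, 0, 0.3], 0.1],
    [[-0.25, -1, 0], [0, 0, 0.4], 0.1],
    [[-0.25, -1, 0], [0, 0, 0.3], 0.1],
    [[-0.25, -1, 0], [0, 0, 0], 0.1],
    [[-0.2, -1, 0], [0, 0, 0], 0.1],
    [[-0.2, -1, 0], [0, 0, 0], 0.1],
    [[-0.2, -0.5, 0], [0, 0, 0], 0.1]
  ]
}}

```text
t: 11.35
eef_pos: [573.6, 93.1, 61.7]
tcp_rot: [3.139, -0.001, 1.398]
ft_force: [2.1, 10.4, 5.0]
opening: 0.167
grip_force: 30.0
```

Emit:
{"op": "move_arm", "data": {
  "commands": [
    [[0, 0, 0], [0, 0, 0], 0.1],
    [[0, 0, 0], [0, 0, 0], 0.1]
  ]
}}

```text
t: 11.55
eef_pos: [573.3, 92.7, 61.5]
tcp_rot: [3.14, 0.0, 1.399]
ft_force: [1.1, -1.3, 3.8]
opening: 0.169
grip_force: 30.0
```

Emit:
{"op": "move_arm", "data": {
  "commands": [
    [[-0.1, -0.5, 0], [0, 0, 0], 0.1],
    [[-0.1, -0.5, 0], [0, 0, 0], 0.1],
    [[-0.1, -0.5, 0], [0, 0, 0], 0.1],
    [[-0.1, -0.5, 0], [0, 0, 0], 0.1]
  ]
}}

```text
t: 11.95
eef_pos: [569.4, 73.6, 61.6]
tcp_rot: [3.14, -0.001, 1.399]
ft_force: [1.2, 9.7, 6.7]
opening: 0.164
grip_force: 30.0
```

Emit:
{"op": "move_arm", "data": {
  "commands": [
    [[-0.12, -0.7, 0.03], [0, 0, 0], 0.1],
    [[-0.13, -0.7, 0], [0, 0, 0], 0.1],
    [[-0.13, -0.7, 0], [0, 0, 0], 0.1],
    [[-0.13, -0.7, 0], [0, 0, 0], 0.1],
    [[-0.13, -0.7, 0], [0, 0, 0], 0.1],
    [[-0.13, -0.7, 0], [0, 0, 0], 0.1],
    [[-0.13, -0.7, 0], [0, 0, 0], 0.1],
    [[-0.13, -0.7, 0], [0, 0, 0], 0.1],
    [[-0.1, -0.5, 0], [0, 0, 0], 0.1]
  ]
}}

```text
t: 12.85
eef_pos: [557.7, 12.3, 61.6]
tcp_rot: [3.141, -0.001, 1.399]
ft_force: [1.7, 7.8, 5.0]
opening: 0.165
grip_force: 30.0
```

Emit:
{"op": "move_arm", "data": {
  "commands": [
    [[0, 0, 0], [0, 0, 0], 0.1],
    [[0, 0, 0], [0, 0, 0], 0.1]
  ]
}}

```text
t: 13.05
eef_pos: [557.6, 11.8, 61.5]
tcp_rot: [3.141, 0.0, 1.399]
ft_force: [0.9, -0.3, 2.6]
opening: 0.165
grip_force: 30.0
```

Emit:
{"op": "move_arm", "data": {
  "commands": [
    [[-0.06, -0.4, 0], [0, 0, 0], 0.1],
    [[-0.06, -0.4, 0], [0, 0, 0], 0.1],
    [[-0.06, -0.3, 0], [0, 0, 0], 0.1],
    [[-0.03, -0.2, 0], [0, 0, 0], 0.1],
    [[-0.02, -0.1, 0], [0, 0, 0], 0.1],
    [[-0.02, -0.1, 0], [0, 0, 0], 0.1]
  ]
}}

```text
t: 13.65
eef_pos: [555.2, -2.3, 61.6]
tcp_rot: [3.141, -0.001, 1.399]
ft_force: [1.3, 7.5, 3.7]
opening: 0.166
grip_force: 30.0
```

Emit:
{"op": "move_arm", "data": {
  "commands": [
    [[-0.02, -0.1, 0], [0, 0, 0], 0.1],
    [[-0.02, -0.1, 0], [0, 0, 0], 0.1],
    [[-0.02, -0.1, 0], [0, 0, 0], 0.1],
    [[-0.02, -0.1, 0], [0, 0, 0], 0.1]
  ]
}}

```text
t: 14.05
eef_pos: [554.3, -6.6, 61.5]
tcp_rot: [3.141, -0.0, 1.399]
ft_force: [1.0, 5.3, 3.9]
opening: 0.167
grip_force: 30.0
```

Emit:
{"op": "move_arm", "data": {
  "commands": [
    [[-0.02, -0.1, 0], [0, 0, 0], 0.1],
    [[-0.02, -0.1, 0], [0, 0, 0], 0.1],
    [[-0.02, -0.1, 0], [0, 0, 0], 0.1],
    [[-0.02, -0.1, 0], [0, 0, 0], 0.1]
  ]
}}

```text
t: 14.45
eef_pos: [553.5, -10.6, 61.5]
tcp_rot: [3.141, -0.0, 1.399]
ft_force: [1.6, 5.6, 4.2]
opening: 0.169
grip_force: 30.0
```

Emit:
{"op": "move_arm", "data": {
  "commands": [
    [[-0.02, -0.1, 0], [0, 0, 0], 0.1],
    [[-0.02, -0.1, 0], [0, 0, 0], 0.1],
    [[-0.02, -0.1, 0], [0, 0, 0], 0.1],
    [[-0.02, -0.1, 0], [0, 0, 0], 0.1]
  ]
}}

```text
t: 14.85
eef_pos: [552.7, -14.6, 61.5]
tcp_rot: [3.141, -0.0, 1.399]
ft_force: [1.1, 5.8, 5.1]
opening: 0.168
grip_force: 30.0
```

Emit:
{"op": "move_arm", "data": {
  "commands": [
    [[-0.02, -0.1, 0], [0, 0, 0], 0.1],
    [[-0.02, -0.1, 0], [0, 0, 0], 0.1],
    [[-0.02, -0.1, 0], [0, 0, 0], 0.1],
    [[-0.02, -0.1, 0], [0, 0, 0], 0.1]
  ]
}}

```text
t: 15.25
eef_pos: [551.9, -18.6, 61.5]
tcp_rot: [3.141, -0.0, 1.399]
ft_force: [0.9, 5.7, 4.2]
opening: 0.164
grip_force: 30.0
```

Emit:
{"op": "move_arm", "data": {
  "commands": [
    [[-0.02, -0.1, 0], [0, 0, 0], 0.1],
    [[-0.02, -0.1, 0], [0, 0, 0], 0.1],
    [[-0.02, -0.1, 0], [0, 0, 0], 0.1],
    [[-0.02, -0.1, 0], [0, 0, 0], 0.1]
  ]
}}

```text
t: 15.65
eef_pos: [551.1, -22.7, 61.5]
tcp_rot: [3.141, -0.0, 1.399]
ft_force: [0.7, 5.2, 4.6]
opening: 0.165
grip_force: 30.0
```

Emit:
{"op": "move_arm", "data": {
  "commands": [
    [[-0.02, -0.1, 0], [0, 0, 0], 0.1],
    [[-0.02, -0.1, 0], [0, 0, 0], 0.1],
    [[-0.02, -0.1, 0], [0, 0, 0], 0.1],
    [[-0.02, -0.1, 0], [0, 0, 0], 0.1]
  ]
}}

```text
t: 16.05
eef_pos: [550.3, -26.6, 61.5]
tcp_rot: [3.141, -0.0, 1.399]
ft_force: [0.6, 4.9, 4.4]
opening: 0.164
grip_force: 30.0
```

Emit:
{"op": "move_arm", "data": {
  "commands": [
    [[-0.02, -0.1, 0], [0, 0, 0], 0.1],
    [[-0.02, -0.1, 0], [0, 0, 0], 0.1],
    [[-0.02, -0.1, 0], [0, 0, 0], 0.1],
    [[-0.02, -0.1, 0], [0, 0, 0], 0.1]
  ]
}}

```text
t: 16.45
eef_pos: [549.5, -30.6, 61.5]
tcp_rot: [3.141, -0.0, 1.399]
ft_force: [1.1, 5.9, 4.0]
opening: 0.169
grip_force: 30.0
```

Emit:
{"op": "move_arm", "data": {
  "commands": [
    [[-0.02, -0.1, 0], [0, 0, 0], 0.1],
    [[-0.02, -0.1, 0], [0, 0, 0], 0.1],
    [[-0.02, -0.1, 0], [0, 0, 0], 0.1]
  ]
}}

```text
t: 16.75
eef_pos: [548.9, -33.7, 61.5]
tcp_rot: [3.141, -0.0, 1.399]
ft_force: [1.6, 5.9, 4.4]
opening: 0.168
grip_force: 30.0
```

Emit:
{"op": "move_arm", "data": {
  "commands": [
    [[-0.02, -0.1, 0], [0, 0, 0], 0.1],
    [[-0.02, -0.1, 0], [0, 0, 0], 0.1],
    [[-0.02, -0.1, 0], [0, 0, 0], 0.1],
    [[-0.02, -0.1, 0], [0, 0, 0], 0.1]
  ]
}}

```text
t: 17.15
eef_pos: [548.1, -37.6, 61.5]
tcp_rot: [3.141, -0.0, 1.399]
ft_force: [0.7, 6.4, 4.5]
opening: 0.166
grip_force: 30.0
```

Emit:
{"op": "move_arm", "data": {
  "commands": [
    [[-0.02, -0.1, 0], [0, 0, 0], 0.1],
    [[-0.02, -0.1, 0], [0, 0, 0], 0.1],
    [[-0.02, -0.1, 0], [0, 0, 0], 0.1]
  ]
}}

```text
t: 17.45
eef_pos: [547.5, -40.6, 61.5]
tcp_rot: [3.141, -0.0, 1.399]
ft_force: [1.0, 5.3, 4.3]
opening: 0.166
grip_force: 30.0
```

Emit:
{"op": "move_arm", "data": {
  "commands": [
    [[-0.02, -0.1, 0], [0, 0, 0], 0.1],
    [[-0.02, -0.1, 0], [0, 0, 0], 0.1],
    [[-0.02, -0.1, 0], [0, 0, 0], 0.1]
  ]
}}

```text
t: 17.75
eef_pos: [546.9, -43.6, 61.5]
tcp_rot: [3.141, -0.0, 1.399]
ft_force: [0.9, 4.9, 4.5]
opening: 0.166
grip_force: 30.0
```

Emit:
{"op": "move_arm", "data": {
  "commands": [
    [[-0.02, -0.1, 0], [0, 0, 0], 0.1],
    [[-0.02, -0.1, 0], [0, 0, 0], 0.1],
    [[-0.02, -0.1, 0], [0, 0, 0], 0.1]
  ]
}}

```text
t: 18.05
eef_pos: [546.3, -46.6, 61.5]
tcp_rot: [3.142, -0.0, 1.399]
ft_force: [1.7, 5.8, 5.5]
opening: 0.164
grip_force: 30.0
```

Emit:
{"op": "move_arm", "data": {
  "commands": [
    [[-0.02, -0.1, 0], [0, 0, 0], 0.1],
    [[-0.02, -0.1, 0], [0, 0, 0], 0.1],
    [[-0.02, -0.1, 0], [0, 0, 0], 0.1]
  ]
}}

```text
t: 18.35
eef_pos: [545.9, -49.2, 61.6]
tcp_rot: [3.141, -0.001, 1.399]
ft_force: [2.3, 10.5, 4.2]
opening: 0.164
grip_force: 30.0
```

Emit:
{"op": "move_arm", "data": {
  "commands": [
    [[-0.02, -0.1, 0], [0, 0, 0], 0.1],
    [[0, 0, 0], [0, 0, 0], 0.1]
  ]
}}

```text
t: 18.55
eef_pos: [545.7, -50.2, 61.5]
tcp_rot: [3.141, -0.001, 1.399]
ft_force: [2.6, 8.7, 3.6]
opening: 0.166
grip_force: 30.0
```

Emit:
{"op": "move_arm", "data": {
  "commands": [
    [[-0.01, -0.07, 0], [0, 0, 0], 0.1],
    [[-0.01, -0.07, 0], [0, 0, 0], 0.1]
  ]
}}

```text
t: 18.75
eef_pos: [545.6, -51.2, 61.6]
tcp_rot: [3.141, -0.001, 1.399]
ft_force: [3.5, 13.1, 5.1]
opening: 0.161
grip_force: 30.0
```

Emit:
{"op": "move_arm", "data": {
  "commands": [
    [[0, 0, 0], [0, 0, 0], 0.1],
    [[0, 0, 0], [0, 0, 0], 0.1],
    [[0, 0, 0], [0, 0, 0], 0.1]
  ]
}}

```text
t: 19.05
eef_pos: [545.5, -51.3, 61.5]
tcp_rot: [3.141, -0.001, 1.399]
ft_force: [3.1, 12.5, 5.3]
opening: 0.164
grip_force: 30.0
```

Emit:
{"op": "move_arm", "data": {
  "commands": [
    [[0.01, 0.05, 0], [0, 0, 0], 0.1],
    [[0.01, 0.05, 0], [0, 0, 0], 0.1],
    [[0, 0, 0], [0, 0, 0], 0.1]
  ]
}}

```text
t: 19.35
eef_pos: [545.6, -51.1, 61.5]
tcp_rot: [3.141, -0.0, 1.399]
ft_force: [1.7, 6.6, 4.1]
opening: 0.166
grip_force: 30.0
```

Emit:
{"op": "move_arm", "data": {
  "commands": [
    [[0.01, 0.05, 0], [0, 0, 0], 0.1],
    [[0, 0.03, 0], [0, 0, 0], 0.1],
    [[0, 0, 0], [0, 0, 0], 0.1]
  ]
}}

```text
t: 19.65
eef_pos: [545.6, -50.7, 61.5]
tcp_rot: [3.141, -0.0, 1.399]
ft_force: [1.6, 4.6, 2.9]
opening: 0.164
grip_force: 30.0
```

Emit:
{"op": "move_arm", "data": {
  "commands": [
    [[0.01, 0.05, 0], [0, 0, 0], 0.1],
    [[0, 0.03, 0], [0, 0, 0], 0.1],
    [[0, 0, 0], [0, 0, 0], 0.1]
  ]
}}

```text
t: 19.95
eef_pos: [545.7, -50.0, 61.5]
tcp_rot: [3.141, 0.0, 1.399]
ft_force: [0.4, 1.4, 3.4]
opening: 0.172
grip_force: 30.0
```

Emit:
{"op": "move_arm", "data": {
  "commands": [
    [[0, 0, 0], [0, 0, 0], 0.25],
    [[0, 0, 0], [0, 0, 0], 0.4],
    [[0, 0, 0], [0, 0, 0], 0.5],
    [[0, 0, 0], [0, 0, 0], 0.5],
    [[0, 0, 1], [0, 0, 0], 0.5],
    [[0, 0, 3], [0, 0, 0], 0.5],
    [[0, 0, 4], [0, 0, 0], 0.5],
    [[0, 0, 4], [0, 0, 0], 0.5],
    [[0.4, 2, 2], [0, 0, 0], 0.5],
    [[0.4, 2, 0], [0, 0, 0], 0.5]
  ]
}}

```text
t: 20.95
eef_pos: [554.7, -9.8, 205.5]
tcp_rot: [3.136, -0.0, 1.397]
ft_force: [-0.5, 0.3, -0.5]
opening: 0.497
grip_force: 0.0
```

Emit:
{"op": "move_arm", "data": {
  "commands": [
    [[0.6, 3, 0], [0, 0, 0], 0.5],
    [[0.4, 2, 0], [0, 0, 0], 0.5],
    [[0, 0, 0], [0, 0, 0], 0.5],
    [[0, 0, 0], [0, 0, 0], 0.5]
  ]
}}

```text
t: 21.35
eef_pos: [563.5, 40.2, 201.9]
tcp_rot: [3.141, 0.0, 1.4]
ft_force: [0.2, -0.2, -0.1]
opening: 0.501
grip_force: 0.0
```

Run:
```python
from h import *
s=state();print(s["eef_pos"],s["t"],s["ft_force"])
i=camera_info("wrist");im=read_camera("wrist");cv2.imwrite("pics/w5.png",im)
for q in blobs(im,(0,120,80),(8,255,255),(200,80,440,300),30):
    x,y,w,h=cv2.boundingRect(q);print((x,y,w,h),ray(0,[x+w/2,y+h-11],94,i).round(1))
```

```text
[563.45751373  40.20573294 201.86959281] 21.35 [ 0.1940921  -0.2282325  -0.12481768]
(311, 258, 18, 39) [[549.6 -46.3  94. ]]
```

View pics/w5.png

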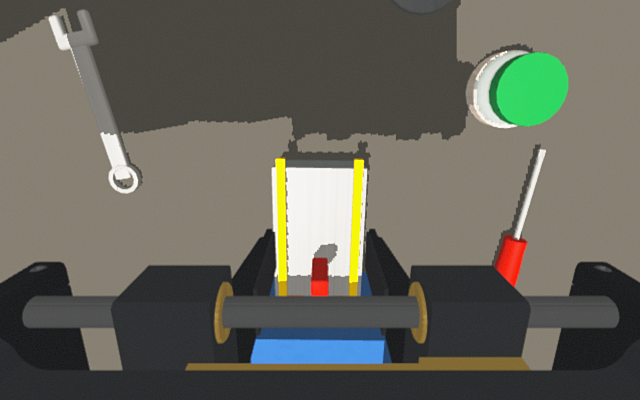

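The post stands centred between the guides. I'll move to the earlier viewpoint to check the flap and the post position.

Emit:
{"op": "move_arm", "data": {
  "commands": [
    [[-0.4, -2, 0], [0, 0, 0], 0.5],
    [[-0.6, -3, 0], [0, 0, 0], 0.5],
    [[0, 0, 0], [0, 0, 0], 0.5],
    [[0, 0, 0], [0, 0, 0], 0.5]
  ]
}}

```text
t: 21.8
eef_pos: [553.5, -10.9, 201.7]
tcp_rot: [3.141, -0.0, 1.396]
ft_force: [-0.3, -0.1, 0.5]
opening: 0.498
grip_force: 0.0
```

Run:
```python
from h import *
s=state();print(s["eef_pos"],s["t"])
i=camera_info("wrist");im=read_camera("wrist")
for q in blobs(im,(0,120,80),(8,255,255),(250,80,400,300),30):
    x,y,w,h=cv2.boundingRect(q);print((x,y,w,h),ray(0,[[x+w/2,y+h-1],[x+w/2,y+h-10]],94,i).round(1).tolist())
cv2.imwrite("pics/w6.png",cv2.resize(im[120:300,210:430],None,fx=3,fy=3))
```

```text
[553.51200937 -10.93176105 201.66068458] 21.8
(312, 210, 19, 34) [[547.9, -56.1, 94.0], [549.3, -47.9, 94.0]]
```

View pics/w6.png

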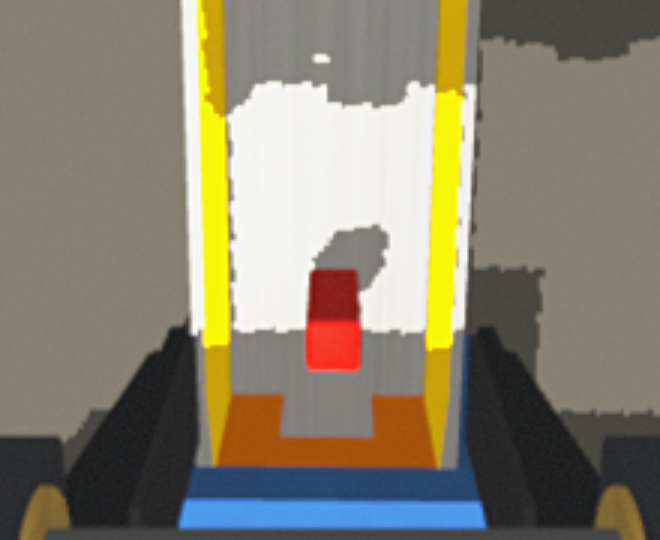

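The flap hangs shut with its notch over the bar. The post is centred at y≈-48 mm, just past the point where the force first rose, so the basket should still be bearing on the buffer. I'm handing the job in.

```bash
python3 -c "
from cell import *
print(env.job_done())"
```

```text
the job is handed in; nothing more can be done
None
```

The job is handed in at about 22 s: the basket was set on the deck, then pushed through the flap to the buffer (peak wrist push about 13 N) and released, and the last picture shows the flap shut; I judged that it still bears on the buffer from the post's position, and no verdict came back.

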